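# Unhook the vial carrier past its sprung keeper

## Task

Take the blue vial carrier off its safety hook and stand it upright in the white tray: hold it by its tab, press its cross-pin down on the yellow sprung keeper until you feel the pin come level with the notch of the orange gate, whose height is set anew each time, then draw it out through the notch and lift it away. Feel your way gently without forcing pin or hook, set the carrier down softly, and leave the bottle, the kit box and the well plate where they are.

Things in the scene. Friction and masses are not known exactly. Their poses are not given: they have to be found in the camera images.
- carrier: Blue vial carrier, 0.2 to 0.4 kg, hanging on the hook. Origin: centre of its underside; z up. Base 54 x 54 x 10 mm; four fixed vials reach 56 mm above the origin. A post 14 (x) x 12 (y) mm rises from it, crossed 115 mm above the origin by a pin, and ends in a grip tab. The carrier's x points out of the hook's mouth at the start.
- carrier_pin (a point): Centre of the carrier's cross-pin: a square bar, 8 x 8 mm, 52 mm long along the carrier's y.
- carrier_tab (a point): Middle of the carrier's blue grip tab, 60 mm above the pin: 14 (x) x 32 (y) x 50 (z) mm. Pinch it across x, high enough that the fingertips, when pressed down up to 20 mm, stay clear of the hook (the hook reaches up to 23 mm over the resting pin).
- hook: White safety hook, fixed. Origin on the bench below the resting pin; z up; +x is the way out. Foot x -120 to 50, y +-65, 10 mm thick; post x -100 to -70, up to z 210. Two cheeks, 20 mm apart for the carrier's post, hold the pin's ends: back wall 7 mm behind the pin's centre, roof 2 mm over the pin (top at z 215), lower lip at z 156. Pushing the carrier on it with over 30 N is forcing.
- hook_pocket (a point): Centre of the resting pin in the hook, 200 mm above the hook's origin; axes as the hook's.
- keeper (a joint): How far the yellow sprung keeper under the pin is pressed straight down, m: 0 closed, 0.022 at its stop. Its spring gives about 6 N at 0 and 13 N at the stop. It carries the pin between the hook's cheeks and shuts by itself once the pin is out. The pin rubs on it: drawing outwards takes some 3 to 8 N even with the notch found, so only a clearly higher, rising force is the gate.
- tray: White flat tray, fixed, 130 x 130 mm outside, rim 14 mm high, wall and floor 5 mm thick. Origin: centre of its underside; z up.
- bottle: White round bottle, 50 mm across, 105 mm tall, loose; origin under its centre.
- kit: White kit box with navy and orange bands, 55 x 75 x 70 mm, loose; origin under its centre.
- plate: Flat white well plate with yellow-green wells, 86 x 128 x 14 mm, loose; origin under its centre.
- hook_mouth (a point): On the orange gate (x 8 to 14 mm before the resting pin's centre), at the resting pin's height. Rigid plates with a notch 11.5 mm high. The notch's centre is 4.5 to 18.5 mm below this point, not measured: feel for it. Solid above and below it. Over 30 N on the gate is forcing. Draw the carrier about 60 mm out from rest before lifting, or its vials may catch under the gate.
Things that resemble listed ones, but are neither listed nor needed, are in the scene too. There is more than one size of the carrier; the job needs the larger.

How it is judged:
By the outcome, as a careful person would: the job done as asked, in the order asked, and still so for the second after the job is handed in, with the robot touching nothing.
It also fails if it takes over 64 s, if anything falls off the work surface, if the arm or the gripper's body presses on something with over 40 N, if the wrist force passes 120 N, or if a joint passes its speed limit or range.

## Robot

A 6-joint arm with a two-finger parallel gripper is mounted at the origin on the work surface. World frame = base frame: x ahead of the robot, y to its left, z up, the work surface at z = 0. Lengths are in m, angles in rad, forces in N, time in s.
With the tool pointing down it reaches from about 0.375 to 0.925 m from the base axis. Payload 5.7 kg.
Tool frame: the origin (TCP) lies at the very end of the fingers, on their centre line; the grasp point (between the pads) lies manip.hold_point_z behind it (manip.hold_point_z is the distance from the TCP to the grasp point, in m); y points along the fingers, z is the direction in which the jaws open and shut, and the axes are right-handed (so a half turn about y gives the same grasp; the last joint's range is limited). The gripper opens to 85 mm and grips with 20 to 120 N. Pads are 22 mm wide; open, the fingers measure 114 mm over their backs; the gripper's body (76 mm by 85 mm) begins 54 mm behind the grasp point. The pads swing forward as they close: fully open they stand 13 mm farther back than shut.
Start: joints at [1.13, 0.359, 1.51, -0, 1.272, -0.115], TCP at [0.192, 0.568, 0.231] pointing down, gripper open.
Joint ranges: [-2.97, 2.97], [-1.01, 2.36], [0.21, 2.38], [-0.96, 4.11], [0.2, 2.71], [-2.98, 2.98]. Speed limits (rad/s): [2.39, 2.39, 3.14, 3.14, 3.14, 3.14].

## Interface

Orientations are given as [roll, pitch, yaw] about the fixed x, y, z axes, in that order (R = Rz(yaw) Ry(pitch) Rx(roll)).
In Python, from station import manip, fingers, kin, sensors, camera, hand_in, boxes_of gives the robot as it stands. Calls block until the motion is done:
- manip.move_ptp(position, orientation): joint-space move of the TCP to a pose.
- manip.move_linear(position, max_speed=0.15, rotation=None, threshold=None): straight line of the TCP; rotation=None keeps the orientation; max_speed is the mean speed in m/s. With threshold (N) it stops when the force on the tool has changed by that much, and returns True; else False.
- manip.set_joints(angles): joint-space move.
- fingers.grip(opening, strength=None): finger opening in m; strength is the grip in N (None keeps the last); returns when the fingers have stopped.
- manip.hold(seconds).
- kin.solve_ik(position, orientation): joint angles nearest the present ones, or None.
- sensors.observe(): the state.
- camera(name): name is "side" or "top"; returns a dict with "img" (480x640x3 uint8, red, green, blue), "depth" (480x640 float32, m along the optical axis (not along the pixel's ray), 0 where there is no reading), "fov_y" (degrees; the focal length in pixels is half the picture's height over the tangent of half this angle, whatever the lens; pixels are square), "cx", "cy" (the principal point, pixels), "k1" (the pictures are not rectified: a ray, as slopes to the right and down, at radius r is drawn at 1 + k1 r^2 times it, then the intrinsics apply), "R" (3x3) and "t" (3): a world point X has camera coordinates R X + t. Camera axes: x right, y down, z forward; pixel columns grow to the right and rows downward; lengths in m; the calibration is good to about 2 mm. A picture is of the moment at which its call begins.
A pose or a line that the arm cannot do raises manip.PlanningError and nothing moves.
- hand_in(): hands the job in, once; it reports no verdict.
Trained networks look in a picture, given as the dict that the camera call returned (one of the last four; its "shot" number tells which), for a name from the list of things; names that differ only in an ending like _2 or _b are one class to them, and where a whole thing is asked for, a point or a joint stands for the part that bears it (a point fixed in the world has none). Each returns a list of dicts, best first, with "confidence" (0 to 1); they miss things now and then, are a little off and sometimes report something else, mostly with a low value. They report only what shows in the picture. A call takes as long as a camera call. They do not tell look-alikes from the thing itself.
- boxes_of(picture, label): "extent" ([centre column, centre row, width, height] in pixels, round what is visible of it).
The state is a dict: "time": time; "joints": joint angles; "dq": joint speeds; "tau": joint torques, N m; "ee_pos": TCP position; "tool_rot": TCP orientation; "ft_force": force on the tool from outside, world axes, zero at the start; "wrist_torque": the same for the moment, N m; "gripper_width": finger opening in m.
Only numpy, scipy, OpenCV 4.12 (cv2) and the standard library are available. Lean on these libraries where they do the work, as an engineer would, in place of code of your own. Each camera call takes 0.05 s, during which the arm holds its last target. There are 200 camera calls.

## Working session

There is one attempt and no reset: what is moved stays moved. The work goes in short steps, each a Python script; the robot and the scene stay as the last script left them, time stands still between calls to the robot, and variables do not carry over. Pictures are saved under pics/ and viewed, about 8 in all and at most 12, crops included, and the job is handed in when it is done.

```bash
mkdir -p pics; cat > h.py <<'E'
import numpy as np, cv2, pickle
from station import manip, fingers, kin, sensors, camera, hand_in, boxes_of
def unproj(p):
    f=240/np.tan(np.radians(p["fov_y"])/2); h,w=p["depth"].shape
    K=np.array([[f,0,p["cx"]],[0,f,p["cy"]],[0,0,1]])
    g=np.stack(np.meshgrid(np.arange(w),np.arange(h)),-1).reshape(-1,1,2).astype(np.float64)
    u=cv2.undistortPoints(g,K,np.array([p["k1"],0,0,0,0.]))[:,0].reshape(h,w,2)
    d=p["depth"]; X=np.stack([u[...,0]*d,u[...,1]*d,d],-1)
    W=(X-p["t"])@p["R"]; W[d==0]=np.nan
    return W
E
python3 - <<'E'
from h import *
print(sensors.observe(), manip.hold_point_z)
for n in("side","top"):
    p=camera(n); cv2.imwrite(f"pics/{n}0.png",p["img"][...,::-1]); W=unproj(p)
    pickle.dump(p,open(f"{n}0.pkl","wb"))
    for l in["carrier","carrier_tab","hook","keeper","tray","bottle","kit","plate"]:
        for b in boxes_of(p,l)[:3]:
            e=b["extent"]; print(n,l,round(b["confidence"],2),np.round(e),np.round(W[int(e[1]),int(e[0])],3))
print(sensors.observe()["time"])
E
```

```text
{'time': 0.0, 'joints': array([ 1.12992437e+00,  3.59481052e-01,  1.51145425e+00,  1.78259749e-06,
        1.27252403e+00, -1.15116062e-01]), 'dq': array([ 7.24633525e-04,  1.07312165e-03, -2.17337771e-03,  1.09553399e-03,
        1.27701326e-03, -4.59987916e-05]), 'tau': array([-1.89148843e-03, -5.27607501e+01, -2.78619647e+01, -5.12913921e-04,
        1.35892653e-02, -2.13816941e-05]), 'ee_pos': array([0.19173008, 0.56780279, 0.23045956]), 'tool_rot': array([-1.57265046e+00,  2.16102255e-04, -3.25756625e-01]), 'ft_force': array([0.80615414, 0.49346463, 0.73309111]), 'wrist_torque': array([ 0.00728635,  0.0088165 , -0.02038079]), 'gripper_width': 0.08542951762745132} 0.0187
side carrier 0.98 [292. 307.  32. 107.] [ 0.5   -0.198  0.215]
side carrier 0.59 [296. 444.  38.  72.] [ 0.469 -0.322  0.068]
side carrier_tab 0.76 [296. 445.  35.  69.] [ 0.469 -0.322  0.068]
side carrier_tab 0.68 [290. 309.  31. 110.] [ 0.496 -0.202  0.215]
side hook 0.51 [407. 282.  58.  52.] [ 0.77  -0.053  0.016]
side keeper 0.21 [408. 280.  53.  48.] [ 0.773 -0.047  0.016]
side tray 0.93 [280. 221.  60.  43.] [0.565 0.212 0.006]
side bottle 0.6 [347. 272.  27.  48.] [ 0.643 -0.039  0.071]
side kit 0.94 [217. 293.  32.  59.] [ 0.399 -0.022  0.072]
side plate 0.6 [408. 284.  57.  51.] [ 0.772 -0.055  0.015]
top carrier 0.8 [444. 294.  28.  25.] [ 0.464 -0.312  0.064]
top carrier 0.68 [390. 281.  35.  30.] [ 0.492 -0.175  0.219]
top carrier_tab 0.85 [445. 293.  28.  22.] [ 0.464 -0.312  0.064]
top carrier_tab 0.56 [387. 282.  39.  22.] [ 0.493 -0.171  0.201]
top hook 0.92 [377. 306.  64.  81.] [ 0.449 -0.141  0.215]
top tray 0.92 [208. 283.  64.  59.] [0.569 0.217 0.005]
top kit 0.86 [306. 343.  36.  31.] [0.4   0.006 0.068]
0.9
```

```bash
python3 - <<'E'
from h import *
a=cv2.imread("pics/side0.png");b=cv2.imread("pics/top0.png")
a=a[170:480,180:460];b=b[200:400,150:490]
A=cv2.resize(a,None,fx=1.9,fy=1.9); cv2.imwrite("pics/s1.png",A)
cv2.imwrite("pics/t1.png",cv2.resize(b,None,fx=2.35,fy=2.35))
for n in("side","top"):
    p=pickle.load(open(f"{n}0.pkl","rb"));W=unproj(p);print(n,-p["R"].T@p["t"],p["fov_y"])
    hsv=cv2.cvtColor(p["img"],cv2.COLOR_RGB2HSV)
    blue=(hsv[...,0]>95)&(hsv[...,0]<130)&(hsv[...,1]>100)&(hsv[...,2]>60)
    org=(hsv[...,0]<18)&(hsv[...,1]>130)&(hsv[...,2]>100)
    yel=(hsv[...,0]>=20)&(hsv[...,0]<33)&(hsv[...,1]>130)&(hsv[...,2]>100)
    for nm,m in(("blue",blue),("org",org),("yel",yel)):
        c,l,s,ce=cv2.connectedComponentsWithStats(m.astype(np.uint8))
        for i in range(1,c):
            if s[i,4]>12:
                Q=W[l==i]; Q=Q[~np.isnan(Q[:,0])]
                print(nm,s[i],np.round(np.percentile(Q,[5,50,95],axis=0),3).tolist())
p=pickle.load(open("top0.pkl","rb"));W=unproj(p)
def rect(m,t):
    Q=W[m];r=cv2.minAreaRect(Q[:,:2].astype(np.float32));print(t,len(Q),r,cv2.boxPoints(r).round(3).tolist())
X,Y,Z=W[...,0],W[...,1],W[...,2]
near=(X>.35)&(X<.6)&(Y>-.27)&(Y<-.05)
rect(near&(Z>.25),"tab")
rect(near&(Z>.205)&(Z<.225),"hooktop")
rect(near&(Z>.005)&(Z<.016),"foot")
t=(abs(X-.569)<.1)&(abs(Y-.217)<.1)
rect(t&(Z>.009)&(Z<.02),"tray rim"); rect(t&(Z>.003)&(Z<.007),"tray floor")
E
```

```text
side [ 0.42486121 -0.56536872  0.70107075] 56.88121880252356
blue [283  62  47  22 226] [[0.768, 0.821, 0.048], [0.8, 0.865, 0.051], [0.87, 0.988, 0.053]]
blue [280 253  11  18 184] [[0.491, -0.193, 0.284], [0.497, -0.179, 0.286], [0.505, -0.166, 0.287]]
blue [298 330  10  29  64] [[0.505, -0.209, 0.094], [0.516, -0.204, 0.096], [0.527, -0.167, 0.122]]
blue [284 346  12   5  38] [[0.487, -0.195, 0.095], [0.496, -0.188, 0.096], [0.502, -0.184, 0.111]]
blue [282 409  17  17 129] [[0.457, -0.325, 0.146], [0.466, -0.318, 0.147], [0.474, -0.311, 0.149]]
blue [297 444   4  12  29] [[0.473, -0.318, 0.007], [0.476, -0.308, 0.008], [0.479, -0.301, 0.031]]
blue [285 449   4   6  13] [[0.455, -0.315, 0.007], [0.458, -0.308, 0.01], [0.459, -0.303, 0.034]]
blue [292 455  20  23 101] [[0.46, -0.342, 0.006], [0.473, -0.331, 0.008], [0.489, -0.323, 0.011]]
blue [282 464   8   7  35] [[0.448, -0.332, 0.006], [0.452, -0.326, 0.008], [0.456, -0.323, 0.01]]
org [198 264  32  17 335] [[0.373, 0.018, 0.069], [0.398, 0.031, 0.071], [0.423, 0.045, 0.072]]
org [293 281   5   9  41] [[0.51, -0.17, 0.213], [0.
[... 4703 characters left out ...]
464, -0.27000001072883606], [0.5979999899864197, -0.2680000066757202], [0.5960000157356262, -0.050999999046325684]]
tray rim 593 ((0.5671082735061646, 0.21337354183197021), (0.12989148497581482, 0.13142213225364685), 74.91122436523438) [[0.4869999885559082, 0.1679999977350235], [0.6140000224113464, 0.1340000033378601], [0.6470000147819519, 0.2590000033378601], [0.5210000276565552, 0.2930000126361847]]
tray floor 2092 ((0.5691678524017334, 0.21710613369941711), (0.20007149875164032, 0.19912387430667877), 0.2043948918581009) [[0.4690000116825104, 0.3160000145435333], [0.4690000116825104, 0.11699999868869781], [0.6700000166893005, 0.11800000071525574], [0.6690000295639038, 0.31700000166893005]]
```

View pics/s1.png

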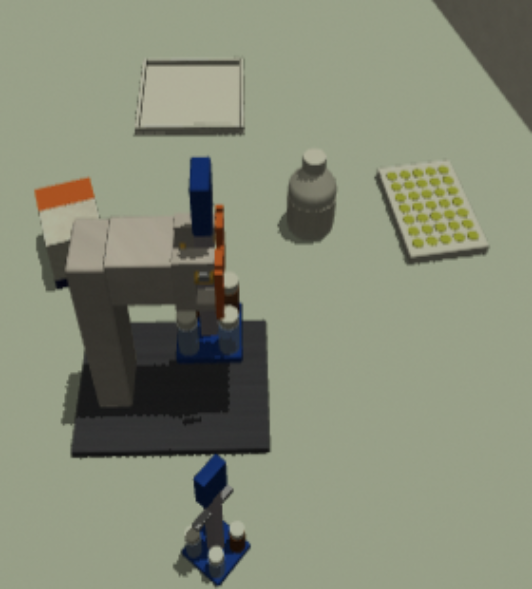

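View pics/t1.png

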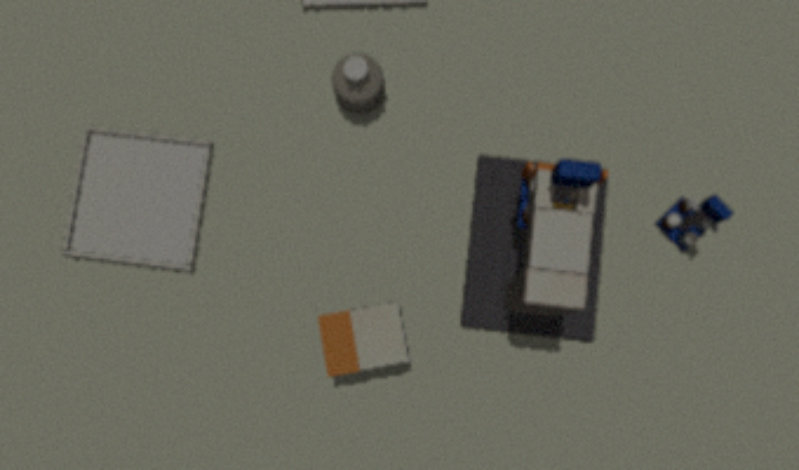

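The side view crop shows the larger carrier on the hook, with its tab at about (200,195), the orange gate at (220,260), and the tray at (190,95). The small carrier standing at (215,520) is the decoy. The top crop agrees, with the tab at (577,173) and the tray at (140,200). Hook yaw is about -14.6°, and the tab centre is about (0.498, -0.178) with its top at z 0.285.

Next I'll approach and grasp.

```bash
cat >> h.py <<'E'
a=np.radians(-14.6); U=np.array([np.cos(a),np.sin(a),0]); V=np.array([-U[1],U[0],0]); ZZ=np.array([0,0,1.])
def st(t=""):
    s=sensors.observe(); f=s["ft_force"]
    print(t,"t%.2f"%s["time"],"pos",s["ee_pos"].round(4),"Fout %.1f Fside %.1f Fz %.1f"%(f@U,f@V,f[2]),"w %.4f"%s["gripper_width"]); return s
E
python3 - <<'E'
from h import *
P=np.array([.4977,-.178,.36])
best=None
for y in(a-np.pi/2,a+np.pi/2):
    q=kin.solve_ik(P,[-np.pi/2,0,y]); print(y,q)
    if q is not None and (best is None or abs(q[5])<abs(best[0])): best=(q[5],y)
y=best[1]; print("yaw",y); open("yaw","w").write(str(y))
manip.move_ptp(P,[-np.pi/2,0,y]); st("above")
fingers.grip(.045,70); st("open")
P[2]=.251; print(manip.move_linear(P,.12,threshold=8)); st("down")
p=camera("side"); cv2.imwrite("pics/s2.png",cv2.resize(p["img"][200:380,220:400,::-1],None,fx=3,fy=3))
fingers.grip(.0,70); st("grip")
E
```

```text
-1.8256143975860688 [-0.47419234  0.16050458  1.46805571  0.          1.51303237 -0.21937427]
1.3159782560037243 [-4.74192343e-01  1.60504577e-01  1.46805571e+00 -4.44089210e-16
  1.51303237e+00  2.92221838e+00]
yaw -1.8256143975860688
above t3.77 pos [ 0.4979 -0.1773  0.3599] Fout 0.6 Fside -0.2 Fz 0.2 w 0.0855
open t4.25 pos [ 0.4977 -0.1779  0.36  ] Fout 0.4 Fside -0.3 Fz -0.5 w 0.0450
False
down t5.31 pos [ 0.4983 -0.1783  0.2517] Fout 0.4 Fside 0.6 Fz -0.7 w 0.0447
grip t5.74 pos [ 0.4979 -0.1781  0.2515] Fout -0.6 Fside -0.4 Fz 2.7 w 0.0131
```

View pics/s2.png

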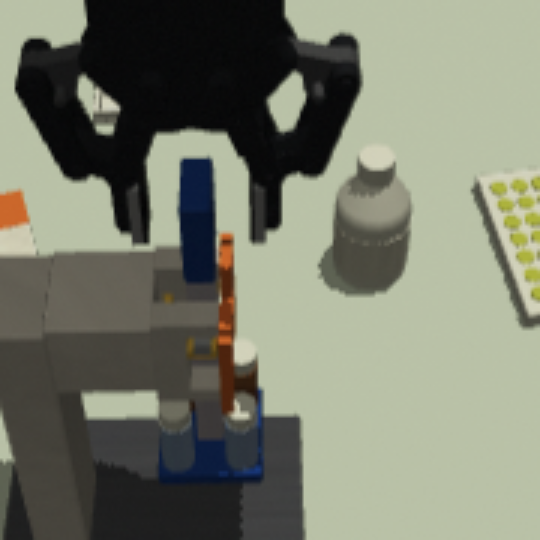

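The tab sits centred between the open fingers, at about (197,220) in the crop. The grip reads 13 mm wide with little side force. Now I'll feel for the notch.

```bash
cat > search.py <<'E'
from h import *
B=np.array([.4977,-.178,.2515])
for d in np.arange(4.5,19.5,2.4)/1e3:
    manip.move_linear(B-d*ZZ,.03,threshold=18); s0=st("d%.1f"%(d*1e3))
    hit=manip.move_linear(B-d*ZZ+.011*U,.025,threshold=12); s=st("   probe %s"%hit)
    x=(s["ee_pos"]-B)@U
    print("   x %.4f"%x)
    if not hit: break
    manip.move_linear(B-d*ZZ-.0*U,.04)
E
python3 search.py
```

```text
d4.5 t6.03 pos [ 0.4979 -0.1781  0.2471] Fout 0.3 Fside 0.7 Fz 3.8 w 0.0133
   probe True t6.39 pos [ 0.502  -0.179   0.2465] Fout -1.4 Fside 0.7 Fz 6.3 w 0.0132
   x 0.0044
d6.9 t6.89 pos [ 0.4989 -0.1785  0.245 ] Fout 3.8 Fside -0.4 Fz 4.6 w 0.0129
   probe True t7.32 pos [ 0.5025 -0.1791  0.2433] Fout -2.2 Fside -0.7 Fz 4.9 w 0.0134
   x 0.0049
d9.3 t7.91 pos [ 0.4975 -0.1779  0.2422] Fout 1.6 Fside -0.3 Fz 5.3 w 0.0133
   probe True t8.36 pos [ 0.5028 -0.1791  0.2411] Fout -2.5 Fside 0.2 Fz 4.3 w 0.0130
   x 0.0052
d11.7 t8.95 pos [ 0.4979 -0.1781  0.2401] Fout 2.8 Fside -0.1 Fz 6.7 w 0.0130
   probe False t9.54 pos [ 0.5051 -0.1797  0.2389] Fout -4.0 Fside -0.1 Fz 7.1 w 0.0130
   x 0.0076
```

```bash
python3 - <<'E'
from h import *
B=np.array([.4977,-.178,.2515])
manip.hold(.2); s=st("held"); print((s["ee_pos"]-B)@U)
E
```

```text
held t9.74 pos [ 0.5051 -0.1796  0.239 ] Fout -3.8 Fside 0.7 Fz 7.0 w 0.0135
0.007536449153797107
```

```bash
python3 - <<'E'
from h import *
B=np.array([.4977,-.178,.2515])
for x in(.014,.017,.020):
    h=manip.move_linear(B-.0117*ZZ+x*U,.02,threshold=12); s=st("x%.3f %s"%(x,h)); print((s["ee_pos"]-B)@U)
    if h: break
E
```

```text
x0.014 False t10.04 pos [ 0.5078 -0.1803  0.2389] Fout -4.8 Fside 0.5 Fz 7.3 w 0.0128
0.010373213084355848
x0.017 False t10.34 pos [ 0.5125 -0.1816  0.2384] Fout -0.5 Fside 1.0 Fz -3.0 w 0.0133
0.015243288512355091
x0.020 False t10.64 pos [ 0.517  -0.183   0.2395] Fout 0.3 Fside -0.8 Fz -3.0 w 0.0129
0.0199511880224822
```

The pin came off the keeper: Fz now reads only the carrier's weight, about 3 N. I'll draw it fully out, lift it and carry it to the tray.

```bash
python3 - <<'E'
from h import *
B=np.array([.4977,-.178,.2515]); T=np.array([.567,.2134,0])
Q=B-.0117*ZZ+.09*U
h=manip.move_linear(Q,.05,threshold=10); st("out %s"%h)
if not h:
    Q=Q+.095*ZZ
    h=manip.move_linear(Q,.1,threshold=12); st("up %s"%h)
if not h:
    manip.move_linear(T+Q[2]*ZZ,.13); st("over")
    manip.move_linear(T+.20*ZZ,.1); manip.hold(.2); st("near")
    p=camera("side"); cv2.imwrite("pics/s3.png",cv2.resize(p["img"][150:340,200:400,::-1],None,fx=3,fy=3))
E
```

```text
out False t12.19 pos [ 0.5845 -0.2006  0.2398] Fout 0.3 Fside 0.5 Fz -2.4 w 0.0130
up False t13.29 pos [ 0.5843 -0.2005  0.3339] Fout -0.0 Fside -1.7 Fz -3.3 w 0.0127
over t16.63 pos [0.567  0.2131 0.3348] Fout -0.4 Fside 0.7 Fz -3.0 w 0.0131
near t18.33 pos [0.5673 0.2135 0.2005] Fout -0.5 Fside -0.2 Fz -3.6 w 0.0133
```

View pics/s3.png

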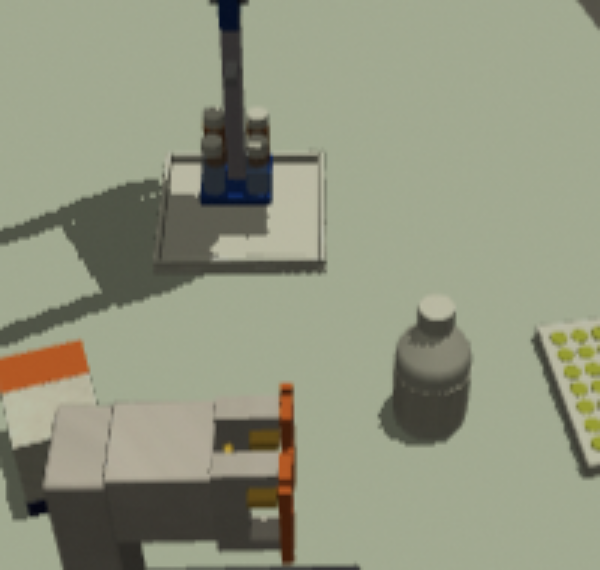

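The carrier hangs upright over the tray at about (237,190), and the hook is empty with the keeper shut at (265,437). Now I'll lower it gently.

```bash
python3 - <<'E'
from h import *
T=np.array([.567,.2134,0])
h=manip.move_linear(T+.176*ZZ,.05,threshold=4); st("a %s"%h)
if not h: h=manip.move_linear(T+.162*ZZ,.012,threshold=3); st("touch %s"%h)
manip.hold(.3); s=st("held")
E
```

```text
a False t19.02 pos [0.567  0.2134 0.1758] Fout 0.6 Fside -0.5 Fz -3.1 w 0.0129
touch True t19.57 pos [0.5671 0.2135 0.1722] Fout -0.5 Fside 0.3 Fz 5.0 w 0.0130
held t19.87 pos [0.5671 0.2135 0.1722] Fout -0.4 Fside 0.4 Fz 5.5 w 0.0129
```

```bash
python3 - <<'E'
from h import *
fingers.grip(.05); st("open"); manip.hold(.2)
T=np.array([.567,.2134,0])
print(manip.move_linear(T+.30*ZZ,.08,threshold=8)); st("up")
manip.move_linear([.42,.38,.33],.15); manip.hold(.3); st("away")
for n in("side","top"):
    p=camera(n); W=unproj(p); hsv=cv2.cvtColor(p["img"],cv2.COLOR_RGB2HSV)
    b=(hsv[...,0]>95)&(hsv[...,0]<130)&(hsv[...,1]>100)&(abs(W[...,0]-.567)<.08)&(abs(W[...,1]-.213)<.08)
    for t,m in(("tabtop",W[...,2]>.19),("base",W[...,2]<.03)):
        Q=W[b&m]; print(n,t,len(Q),Q.mean(0).round(3) if len(Q) else "")
    for l in["bottle","kit","plate","carrier"]:
        for r in boxes_of(p,l)[:2]:
            e=r["extent"]; print(n,l,round(r["confidence"],2),np.round(e),np.round(W[int(e[1]),int(e[0])],3))
    if n=="side": cv2.imwrite("pics/s4.png",cv2.resize(p["img"][140:480,180:480,::-1],None,fx=1.75,fy=1.75))
E
```

```text
open t20.31 pos [0.5659 0.2132 0.1707] Fout 0.7 Fside 0.0 Fz -0.0 w 0.0501
False
up t22.27 pos [0.5667 0.2133 0.2994] Fout 0.5 Fside -0.3 Fz 0.5 w 0.0497
away t24.22 pos [0.4203 0.3797 0.3299] Fout 0.1 Fside 0.3 Fz -0.2 w 0.0498
side tabtop 99 [0.562 0.207 0.202]
side base 153 [0.561 0.195 0.015]
side bottle 0.96 [346. 273.  28.  52.] [ 0.638 -0.04   0.073]
side bottle 0.55 [215. 292.  31.  62.] [ 0.395 -0.016  0.069]
side kit 0.73 [217. 293.  34.  62.] [ 0.397 -0.024  0.072]
side plate 0.89 [408. 282.  58.  56.] [ 0.773 -0.048  0.013]
side plate 0.64 [344. 272.  26.  48.] [ 0.635 -0.039  0.076]
side carrier 0.79 [294. 444.  35.  72.] [ 0.466 -0.323  0.077]
side carrier 0.69 [280. 187.  25.  82.] [0.571 0.212 0.104]
top tabtop 113 [0.562 0.212 0.204]
top base 171 [0.558 0.207 0.016]
top bottle 0.79 [303. 236.  19.  29.] [ 0.634 -0.019  0.085]
top kit 0.63 [305. 345.  37.  30.] [0.398 0.008 0.07 ]
top plate 0.89 [304. 187.  55.  34.] [ 0.768 -0.036  0.015]
top carrier 0.84 [198. 283.  46.  30.] [0.556 0.212 0.114]
top carrier 0.61 [446. 293.  30.  20.] [ 0.465 -0.311  0.079]
```

View pics/s4.png

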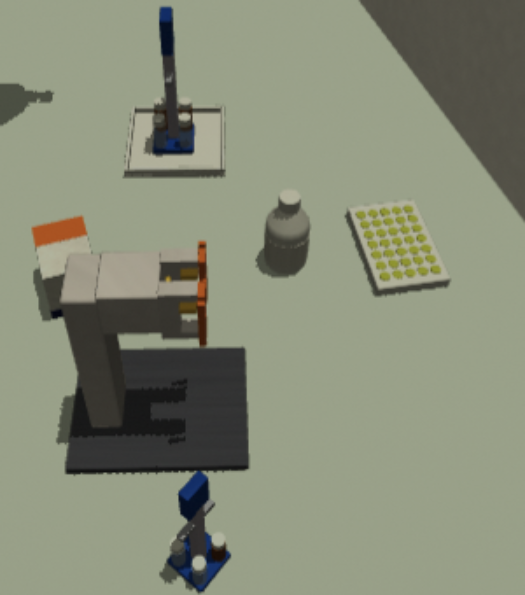

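The carrier stands upright in the tray at about (174,135). The bottle, kit, plate and decoy are where they were, and the hook is empty.

```bash
python3 -c "
from h import *
hand_in(); print('ok')"
```

```text
the job is handed in; nothing more can be done
ok
```

The larger blue carrier is off the hook and standing upright in the white tray. I handed the job in at about 24 s on the robot's clock.

- **Finding the notch:** I held the carrier by its tab and pressed down in steps. The gate blocked the pin at 4.5, 6.9 and 9.3 mm, each time stopped by a 12 N limit. At 11.7 mm the pin passed through with only 4 to 5 N of drag.
- **Removing it:** I drew it 90 mm out before lifting it clear.
- **Setting it down:** It touched the tray at slow speed. About 5.5 N was still on the tool before I opened the fingers, so the net push on the tray was roughly 8 to 9 N.
- **Last checks:** The tab top is at z of about 0.20 m, as expected for an upright carrier. The gripper is well away, with no force on it. The bottle, kit box and well plate are where they were, to within the few millimetres the detector can resolve.

Two readings disagreed. During the first pass through the notch the arm stopped about 3.5 mm short of its target at only about 4 N, and this cleared once the pin was out. The detector also put low-confidence second labels on the kit and bottle, which the picture did not support.

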